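# Find the slip angle of a paperweight on a reading slope

## Robot

A 6-joint arm with a two-finger parallel gripper is mounted at the origin on the work surface. World frame = base frame: x ahead of the robot, y to its left, z up, the work surface at z = 0. Lengths are in mm, angles in degrees, forces in N, time in s.
With the tool pointing down it reaches from about 350 to 975 mm from the base axis. Payload 17.4 kg.
Tool frame: the origin (TCP) lies at the very end of the fingers, on their centre line; the grasp point (between the pads) lies 19 mm behind it (hold_point_z is the distance from the TCP to the grasp point, in mm); z points along the fingers, y is the line along which they close (so a half turn about z gives the same grasp; the last joint's range is limited). The gripper opens to 85 mm and grips with 20 to 120 N. Pads are 22 mm wide; open, the fingers measure 114 mm over their backs; the gripper's body (76 mm by 85 mm) begins 54 mm behind the grasp point. The pads swing forward as they close: fully open they stand 13 mm farther back than shut.
Start: joints at [62.693, 6.646, 82.598, -0, 90.757, -2.166], TCP at [286.784, 611.054, 193.003] pointing down, gripper open.
Joint ranges: [-162.19, 162.19], [-47.58, 125.68], [4.15, 143.07], [-65.23, 245.23], [0.69, 171.88], [-170.13, 170.13]. Speed limits (degrees/s): [108.29, 108.29, 127.2, 180, 180, 180].

## Interface

Orientations are given as a 3x3 rotation matrix whose columns are the frame's x, y, z axes.
In Python, from plant import * gives the robot as it stands.
- The arm moves only by the shell command python3 -m inch 'ROWS' [FORCE]. ROWS is text: rows parted by semicolons, each of 7 numbers parted by spaces: the opening in per cent of the stroke, from 0 (shut) to 100 (fully open), then the shift along the tool's x, y, z in m, then the turn, a rotation vector about the tool's x, y, z in degrees. A call has 1 to 10 rows; each row shifts and turns the commanded pose from where the row before left it, along the tool's axes as they then stand; what a row does not reach is not made up. A row lasts 1/8 s, in which the tool goes at most 62.5 mm and 10.7 degrees, less where a joint would pass 70% of its speed; a pose out of reach is approached as far as the arm can. A call is refused whole if a number of a shift passes 0.0625 or a number of a turn 10.7, either way. A call with a gripper value outside its range is refused whole. The fingers move at their own pace and stop on an object; FORCE is the grip in N (left out, the last holds). Time passes only in rows, so rows that do not move let the fingers close. It gives the time, the measured TCP pose, the force, the opening and the grip force at its end, in the units of the state.
- get_obs(): the state, without advancing time (a new reading comes with each control period).
- grab_frame(name): name is "side" or "top"; returns a dict with "frame" (420x560x3 uint8, red, green, blue), "fx", "fy", "cx", "cy" (pixels), "R" (3x3) and "t" (3): a world point X has camera coordinates R X + t. Camera axes: x right, y down, z forward; pixel columns grow to the right and rows downward; lengths in mm; the calibration is good to about 2 mm. A picture is of the moment at which its call begins. There is no depth.
- close_job(): hands the job in; it is judged then, once.
Trained networks look in a picture, given as the dict that the camera call returned (one of the last four; its "shot" number tells which), for a name from the list of things; names that differ only in an ending like _2 or _b are one class to them, and where a whole thing is asked for, a point or a joint stands for the part that bears it (a point fixed in the world has none). Each returns a list of dicts, best first, with "confidence" (0 to 1); they miss things now and then, are a little off and sometimes report something else, mostly with a low value. They report only what shows in the picture. A call takes as long as a camera call. They do not tell look-alikes from the thing itself.
- boxes_of(picture, name): "box" ([centre column, centre row, width, height] in pixels, round what is visible of it).
- trace(picture, name): "region" (420x560 bool, what is visible of it) and "box" ([centre column, centre row, width, height] in pixels, round what is visible of it).
The state is a dict: "time": time; "qpos": joint angles; "joint_vel": joint speeds; "tau": joint torques, N m; "position": TCP position; "eef_rot": TCP orientation; "ft_force": force on the tool from outside, world axes, zero at the start; "wrist_torque": the same for the moment, N m; "gripper_width": finger opening in mm; "finger_force": force on a finger pad.
Only numpy, scipy, OpenCV 4.12 (cv2) and the standard library are available. Lean on these libraries where they do the work, as an engineer would, in place of code of your own. Each camera call takes 0.05 s, during which the arm holds its last target. There are 200 camera calls.

## Task

Slowly raise the hinged reading slope by its bar, touching nothing on it, until the round paperweight slips and slides down to the ledge; stop there, before the rubber-soled stapler slips too, and leave the slope at that angle. Then note the angle: bring the scale's pointer arm down by its pin until it rests with light pressure on the slope's rubber lug, without pushing the slope down, and let go. Leave the other things on the desk where they are.

Things in the scene. Friction and masses are not known exactly. Their poses are not given: they have to be found in the camera images.
- stand: Fixed stand of the reading slope: base 270 x 260 x 12 mm, hinge posts and an upright quadrant scale (radius 145 mm about the hinge, 104 mm to the +y side). Origin on the desk under the slope's middle; x points level from the slope's free edge to its hinge (away from the robot), y along the hinge, z up. Hinge axis of slope and pointer: along y at x = +120, z = 60 mm in this frame.
- slope (a joint): Tilt of the slope (rad): 0 level (start), growing as the free edge nearer the robot is lifted, stop at 0.8. Stiff friction hinge, stays where left; lifting at the bar takes 13 to 17 N; the lug bears about 12 N before the slope gives way down. Board 215 mm long from the hinge, 190 wide, 10 thick, its mid plane through the hinge axis.
- slope_bar (a point): Middle of the round steel bar at the slope's free edge: 12 mm thick, parallel to the hinge, held by arms 55 mm either side of its middle, 44 mm clear of the board, 72 mm above the desk at the start. 265 mm from the hinge axis and 12 mm above the board's mid plane. Grip it from above, a finger either side; it turns in the grip as the slope rises. Axes are the slope's.
- slope_ledge (a point): Middle of the inner face of the low aluminium ledge (14 mm high) across the bottom of the slope, at the board's top face: 20 mm from the hinge axis, 5 mm above the mid plane. Axes tilt with the slope: x downhill to the hinge, y along the hinge, z out of the board; things on the slope have negative x in it.
- pointer_pin (a point): Middle of the pin at the free end of the pointer arm: round steel, 12 mm thick, parallel to the hinge, standing 47 mm out from the arm on the stand's +y side, with an 18 mm cap on its end. 200 mm from the hinge axis, 145 mm to +y from the slope's middle. Grip it from above, a finger either side; it turns in the grip. Axes are the pointer's.
- pointer (a joint): Angle of the pointer arm (rad) about the slope's hinge axis: 0 level, growing upward; equals the slope's angle when it lies parallel to the slope, just touching the lug. Starts at 0.75 to 1.05, stays where left, moves with 2 to 4 N at the pin. The arm (8 mm deep) comes down on the sprung rubber lug at the slope's +y edge, 180 mm from the hinge; the lug yields 1 mm per 5 N, 4 mm at most.
- puck: The paperweight: smooth round steel disc with bevelled top, 52 mm across, 20 mm high, about 0.26 kg, on the upper part of the slope in its left or right half. Origin at the centre of its underside. It slips at an unknown angle between 0.27 and 0.42 rad. Against the ledge its origin is 26 mm from the ledge's face.
- stapler: Small black stapler with a rubber sole, 80 mm long along the slope, 32 mm wide, 33 mm high, lying in the other half of the slope. Origin at the centre of its underside. It grips only a little better than the paperweight: it slips 0.07 to 0.1 rad above the angle at which the paperweight does.
- mouse: Black computer mouse, 95 x 56 x 31 mm, on the desk at the -y side of the stand. Origin at the centre of its underside. To be left alone.
- notes: Block of paper notes, 76 x 76 x 22 mm, on the desk at the +y side of the stand. Origin at the centre of its underside. To be left alone.
- mug: White mug, 80 mm across, 92 mm high. Origin at the centre of its underside. To be left alone.
- pencup: Black pen cup with pens, 76 mm across, 175 mm high with the pens. Origin at the centre of its underside. To be left alone.
- punch: Hole punch, 110 x 75 x 65 mm. Origin at the centre of its underside. To be left alone.
- calculator: Desk calculator, 150 x 85 x 16 mm. Origin at the centre of its underside. To be left alone.
- tape: Tape dispenser, 130 x 55 x 77 mm. Origin at the centre of its underside. To be left alone.
Not all that is in view belongs to the job. What is shaped like the puck but green or pink is not meant.

How it is judged:
By the outcome, as a careful person would: the job done as asked, in the order asked, and still so for the second after the job is handed in, with the robot touching nothing.
It also fails if it takes over 72 s, if anything falls off the work surface, if the arm or the gripper's body presses on something with over 40 N, if the wrist force passes 120 N, or if a joint passes its speed limit or range.

## Working session

There is one attempt and no reset: what is moved stays moved. The work goes in short steps, Python scripts to look and compute and a shell command to move; the robot and the scene stay as the last step left them, time stands still between calls to the robot, and variables do not carry over. Pictures are saved under pics/ and viewed, at most 10 in all, crops included, and the job is handed in when it is done.

```bash
mkdir -p pics; ls; cat > h.py <<'E'
import numpy as np,cv2
from plant import *
def save(p,n): cv2.imwrite('pics/'+n,cv2.cvtColor(p['frame'],cv2.COLOR_RGB2BGR))
def proj(p,X):
    c=np.asarray(p['R'])@np.asarray(X,float)+np.asarray(p['t']); return np.array([p['fx']*c[0]/c[2]+p['cx'],p['fy']*c[1]/c[2]+p['cy']])
def ray(p,uv):
    R=np.asarray(p['R']);o=-R.T@np.asarray(p['t']); d=R.T@np.array([(uv[0]-p['cx'])/p['fx'],(uv[1]-p['cy'])/p['fy'],1]); return o,d/np.linalg.norm(d)
def onz(p,uv,z):
    o,d=ray(p,uv); return o+d*(z-o[2])/d[2]
def tri(p1,u1,p2,u2):
    o1,d1=ray(p1,u1);o2,d2=ray(p2,u2)
    s=np.linalg.lstsq(np.c_[d1,-d2],o2-o1,rcond=None)[0]; a=o1+d1*s[0];b=o2+d2*s[1]
    return (a+b)/2,np.linalg.norm(a-b)
E
python3 - <<'E'
from h import *
o=get_obs();print(o)
for n in('top','side'):
    p=grab_frame(n);save(p,n+'0.png');print(n,np.round(p['R'],3),p['t'],p['fx'],p['shot'])
    for k in('stand','slope','slope_bar','slope_ledge','pointer_pin','pointer','puck','stapler','notes','mouse'):
        print(k,[(np.round(b['box']),round(b['confidence'],2)) for b in boxes_of(p,k)[:3]])
E
```

```text
pics
{'time': 0.0, 'qpos': array([ 6.26942645e+01,  6.67569830e+00,  8.26375765e+01,  3.96233310e-03,
        9.07555944e+01, -2.16467117e+00]), 'joint_vel': array([-0.04094893, -0.12818122, -0.06517287, -0.02111469, -0.00956635,
        0.01081392]), 'tau': array([-5.20840276e-04, -7.31963897e+01, -6.32475901e+01, -1.52794445e-05,
        6.20728824e-03, -2.51069292e-05]), 'position': array([286.63795548, 610.85115631, 192.22383901]), 'eef_rot': array([[-9.05264874e-01,  4.24847186e-01, -6.12845143e-04],
       [ 4.24847613e-01,  9.05264288e-01, -1.03633522e-03],
       [ 1.14502720e-04, -1.19852367e-03, -9.99999275e-01]]), 'ft_force': array([-0.54932713,  0.03979057, -1.06681811]), 'wrist_torque': array([-0.05125938, -0.02384228,  0.03849353]), 'finger_force': 0.0, 'gripper_width': 85.53778059740272}
top [[-0.021 -1.     0.01 ]
 [-0.992  0.02  -0.127]
 [ 0.127 -0.013 -0.992]] [   7.4545313   559.82175038 1581.15205783] 537.7693519770029 1
stand [(array([252., 205., 112., 100.]), 0.82)]
slope [(array([323., 215.,  21.,  37.]), 0.67), (array([255., 206.,  76.,  94.]), 0.56)]
slope_ba
[... 622 characters left out ...]
0.665 -0.499]] [ 400.26787211  216.45426619 1651.6949238 ] 513.1611086618207 2
stand []
slope [(array([257., 219.,  78.,  46.]), 0.86), (array([270., 211.,  19.,  18.]), 0.19)]
slope_bar [(array([260., 220.,  82.,  46.]), 0.79)]
slope_ledge [(array([258., 218.,  80.,  46.]), 0.81)]
pointer_pin [(array([240., 288.,  48.,  33.]), 0.21)]
pointer [(array([215., 212.,  18.,  19.]), 0.5)]
puck [(array([280., 260.,  16.,   9.]), 0.69), (array([252., 220.,  11.,   9.]), 0.46)]
stapler [(array([273., 212.,  19.,  11.]), 0.46), (array([253., 228.,  99.,  63.]), 0.4)]
notes [(array([204., 258.,  19.,  17.]), 0.56)]
mouse [(array([295., 212.,  29.,  15.]), 0.81), (array([259., 219.,  77.,  48.]), 0.35)]
```

```bash
python3 - <<'E'
import cv2
a=cv2.imread('pics/top0.png')[140:300,160:360];cv2.imwrite('pics/topc.png',cv2.resize(a,None,fx=3.75,fy=3.75,interpolation=2))
a=cv2.imread('pics/side0.png')[170:310,180:340];cv2.imwrite('pics/sidec.png',cv2.resize(a,None,fx=4,fy=4,interpolation=2))
E
```

```text
(no output)
```

View pics/topc.png

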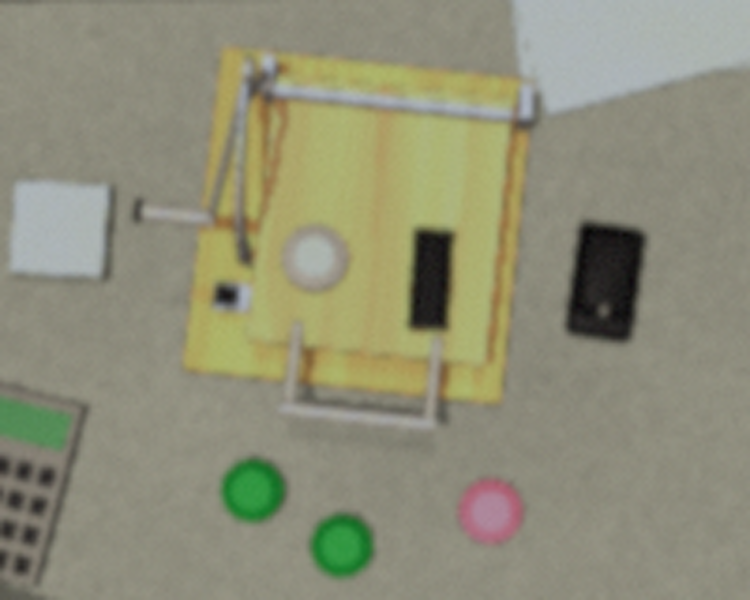

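View pics/sidec.png

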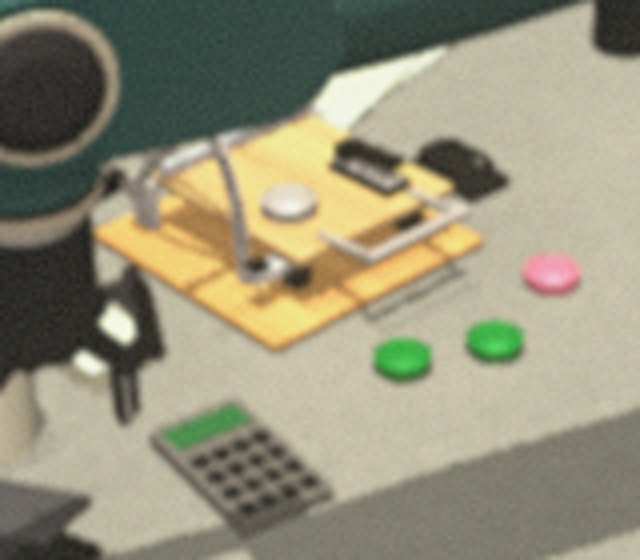

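The top crop shows the bar from (285,407) to (437,424), base corners near (222,47), (533,80), (500,402) and (185,370), and the pin from (140,210) to (210,215), with the puck in the left half and the stapler in the right. The robot hides the pin in the side view.

```bash
cat > fit.py <<'E'
from h import *
from scipy.optimize import least_squares
def S(q,L): # stand->world
    x,y,a=q; c,s=np.cos(a),np.sin(a); return np.array([x+c*L[0]-s*L[1],y+s*L[0]+c*L[1],L[2]])
def sl(th,r,y,h): # slope pt: r from hinge, h above mid plane
    return [120-r*np.cos(th)+h*np.sin(th)*1,y,60+r*np.sin(th)+h*np.cos(th)]
E
python3 - <<'E'
from fit import *
pt=grab_frame('top');ps=grab_frame('side')
T=lambda u:np.array([u[0]/3.75+160,u[1]/3.75+140]);D=lambda u:np.array([u[0]/4+180,u[1]/4+170])
m=tri(pt,T((362,414)),ps,D((416,235)));print('bar tri',m)
obs=[(pt,T((222,47)),(135,130,12)),(pt,T((533,80)),(135,-130,12)),(pt,T((500,402)),(-135,-130,12)),(pt,T((185,370)),(-135,130,12)),
(pt,T((287,408)),(-145,59,72)),(pt,T((437,422)),(-145,-59,72)),(ps,D((368,258)),(-145,59,72)),(ps,D((463,210)),(-145,-59,72)),
(ps,D((275,348)),(-135,130,12)),(ps,D((483,240)),(-135,-130,12)),(ps,D((95,232)),(135,130,12))]
f=lambda q:np.concatenate([proj(p,S(q,L))-u for p,u,L in obs])
r=least_squares(f,[m[0][0]+145,m[0][1],0.0]);print(r.x,np.degrees(r.x[2]));print(np.round(f(r.x).reshape(-1,2),1))
# pin mid angle from top
u=T((176,212))
for a in np.arange(.7,1.1,.05): print(round(a,2),proj(pt,S(r.x,(120-200*np.cos(a),145,60+200*np.sin(a))))-u)
q=r.x;print('bar',S(q,(-145,0,72)))
for n,L in(('puck',0),):
  for b in boxes_of(pt,'puck')[:1]: print(onz(pt,b['box'][:2],85))
E
```

```text
bar tri (array([444.59710414,  51.38608393,  68.86116516]), np.float64(2.3458276736253563))
[ 5.96830820e+02  4.62428309e+01 -1.02350481e-01] -5.864250591047647
[[ 0.1  2.3]
 [ 1.1  0.3]
 [ 3.2  1.6]
 [ 1.6  3.1]
 [-3.8 -3.1]
 [-3.5 -3.5]
 [-3.1  0.2]
 [-3.4 -0.1]
 [ 3.8 -1. ]
 [ 2.7 -1.7]
 [ 1.  -0. ]]
0.7 [-4.80680996  2.80265263]
0.75 [-4.9061992  -0.02284468]
0.8 [-4.97763369 -2.9868821 ]
0.85 [-5.02051704 -6.08137007]
0.9 [-5.03436123 -9.29747592]
0.95 [ -5.01879349 -12.6256518 ]
1.0 [ -4.97356243 -16.05567044]
1.05 [ -4.89854331 -19.57666886]
1.1 [ -4.79374232 -23.17719972]
bar [452.5896396   61.05775306  72.        ]
[344.47006808  71.57332284  85.        ]
```

```bash
python3 - <<'E'
from fit import *
pt=grab_frame('top');ps=grab_frame('side')
T=lambda u:np.array([u[0]/3.75+160,u[1]/3.75+140]);D=lambda u:np.array([u[0]/4+180,u[1]/4+170])
B=[(pt,T((222,47)),(135,130,12)),(pt,T((533,80)),(135,-130,12)),(pt,T((500,402)),(-135,-130,12)),(pt,T((185,370)),(-135,130,12)),(ps,D((275,348)),(-135,130,12)),(ps,D((483,240)),(-135,-130,12)),(ps,D((95,232)),(135,130,12))]
O=[(pt,T((287,408)),(-145,59,72)),(pt,T((437,422)),(-145,-59,72)),(ps,D((368,258)),(-145,59,72)),(ps,D((463,210)),(-145,-59,72))]
f=lambda q:np.concatenate([proj(p,S(q[:3],L))-u for p,u,L in O]+[proj(p,S(q[:3],np.array(L)+[q[3],q[4],0]))-u for p,u,L in B])
r=least_squares(f,[590,40,-.1,0,0]);q=r.x[:3];print(r.x,np.degrees(q[2]));print(np.round(f(r.x).reshape(-1,2),1))
print('bar',S(q,(-145,0,72)))
u=T((176,212))
for a in np.arange(.7,1.1,.05): print(round(a,2),proj(pt,S(q,(120-200*np.cos(a),145,60+200*np.sin(a))))-u)
for L in ((-60,104.,165),(120,95,60),(120,-95,60),(-60,100,60)): print(L,(proj(pt,S(q,L))-[160,140])*3.75,(proj(ps,S(q,L))-[180,170])*4)
for X in boxes_of(pt,'puck'): print(X['box'],X['confidence'])
np.save('q.npy',q)
E
```

```text
[ 5.87230876e+02  3.33507334e+01 -1.25841916e-01  1.26392983e+01
  1.98600020e+01] -7.210210655504688
[[-0.5 -0.5]
 [-0.2  0. ]
 [ 0.4 -0.3]
 [ 0.5 -0.2]
 [-0.4 -0.3]
 [ 0.3 -0.3]
 [ 0.3  0.7]
 [-1.1  0.3]
 [ 0.3 -0.9]
 [ 0.7 -1. ]
 [-0.8 -0.5]]
bar [443.37748525  51.54968862  72.        ]
0.7 [-0.19641203  4.93768675]
0.75 [-0.21785478  2.12597209]
0.8 [-0.20871947 -0.8244946 ]
0.85 [-0.16864405 -3.90567152]
0.9 [-0.09739049 -7.10877361]
0.95 [ 5.14938661e-03 -1.04243001e+01]
1.0 [  0.13894891 -13.84206993]
1.05 [  0.30384264 -17.3512654 ]
1.1 [  0.49952358 -20.94048289]
(-60, 104.0, 165) [229.91820953 277.23284236] [262.84749434 147.56527962]
(120, 95, 60) [278.9587248   72.42780238] [152.01802284 176.33957427]
(120, -95, 60) [515.43677858  97.27605254] [302.92886416 110.91266995]
(-60, 100, 60) [246.63751097 294.2745841 ] [271.25214426 249.42873777]
[244.6, 210.8, 12.3, 18.7] 0.81
[288.7, 275.0, 17.6, 16.4] 0.67
[250.9, 284.1, 16.1, 16.5] 0.59
[226.4, 270.9, 17.2, 15.6] 0.47
```

View pics/top0.png

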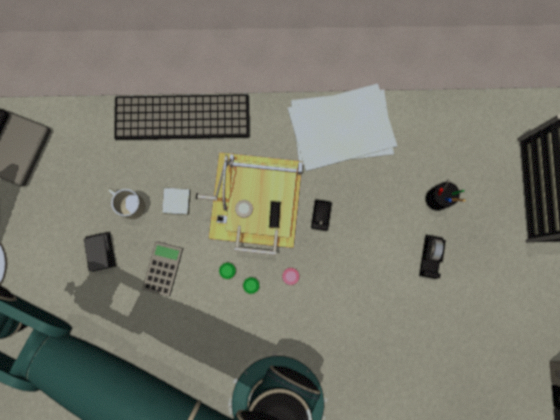

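The way from the arm to the bar passes only over the calculator at (163,268) and the green discs at (227,270) and (251,285), all of them low, so I can cross at the present height.

```bash
python3 -m inch '100 -0.038 -0.044 0 0 0 0;100 -0.038 -0.044 0 0 0 0;60 -0.038 -0.044 0 0 0 0;40 -0.038 -0.044 0 0 0 0;40 -0.038 -0.044 0 0 0 0;40 -0.038 -0.044 0 0 0 0;40 -0.038 -0.044 0 0 0 0;40 -0.038 -0.044 0 0 0 0;40 -0.038 -0.044 0 0 0 0;40 -0.037 -0.043 0 0 0 0' 40; python3 -m inch '40 0 0 0 0 0 10.3;40 0 0 0 0 0 10.3;40 0 0 0 0 0 10.3;40 0 0 0 0 0 10.3;40 0 0 0 0 0 10.3;40 0 0 0 0 0 10.3;40 0 0 0 0 0 10.3;40 0 0 0 0 0 0'; python3 - <<'E'
from fit import *
print(get_obs())
E
```

```text
time: 2.65
position: [443.5, 50.7, 193.4]
eef_rot: [[-0.905, 0.425, 0.001], [0.425, 0.905, 0.0], [-0.001, 0.0, -1.0]]
ft_force: [1.3, 0.0, 0.1]
gripper_width: 34.2
finger_force: 0.0
time: 3.65
position: [443.4, 52.6, 193.1]
eef_rot: [[0.125, 0.992, 0.0], [0.992, -0.125, 0.0], [0.0, 0.0, -1.0]]
ft_force: [-0.0, -1.1, -0.4]
gripper_width: 34.0
finger_force: 0.0
{'time': 3.65, 'qpos': array([ 3.49470602e+00, -2.28718540e+01,  1.09065400e+02, -3.52046267e-04,
        9.37915243e+01,  1.06791966e+01]), 'joint_vel': array([ 2.06169355e-02, -4.85832202e-03,  2.16287089e-02, -4.67730493e-02,
        3.16062536e-02, -6.16684801e+00]), 'tau': array([-7.83832977e-03, -3.02980042e+01, -6.35611868e+01, -6.56337288e-04,
       -1.20505432e-03,  2.76371464e+00]), 'position': array([443.36553464,  52.62177149, 193.11575497]), 'eef_rot': array([[ 1.25065071e-01,  9.92148507e-01,  2.60466389e-04],
       [ 9.92148540e-01, -1.25065078e-01,  9.76431036e-06],
       [ 4.22628952e-05,  2.57200174e-04, -9.99999966e-01]]), 'ft_force': array([-0.02053117, -1.05126684, -0.36899591]), 'wrist_torque': array([-0.02807776,  0.02309294, -0.02192448]), 'finger_force': 0.0, 'gripper_width': 34.00105848064075}
```

```bash
python3 -m inch '40 0 0 0.05 0 0 0;40 0 0 0.03 0 0 0;40 0 0 0 0 0 0'; python3 - <<'E'
from fit import *
p=grab_frame('side');a=p['frame'][140:290,190:340,::-1].copy();a=cv2.resize(a,None,fx=4,fy=4,interpolation=2)
cv2.imwrite('pics/side1.png',a)
q=np.load('q.npy')
pr=lambda X:np.round((proj(p,X)-[190,140])*4)
o=get_obs();P=o['position'];print(P,pr(P),'bar ends',pr(S(q,(-145,55,72))),pr(S(q,(-145,-55,72))))
for a in(.7,.8,.9): print(a,'pin',pr(S(q,(120-200*np.cos(a),145,60+200*np.sin(a)))))
E
```

```text
time: 4.03
position: [442.3, 52.6, 111.3]
eef_rot: [[0.122, 0.992, -0.003], [0.993, -0.122, -0.0], [-0.001, -0.003, -1.0]]
ft_force: [-0.2, -0.0, 1.1]
gripper_width: 34.2
finger_force: 0.0
[443.18398358  52.60436812 113.22882639] [377. 313.] bar ends [333. 375.] [422. 331.]
0.7 pin [165. 248.]
0.8 pin [154. 228.]
0.9 pin [142. 209.]
```

View pics/side1.png

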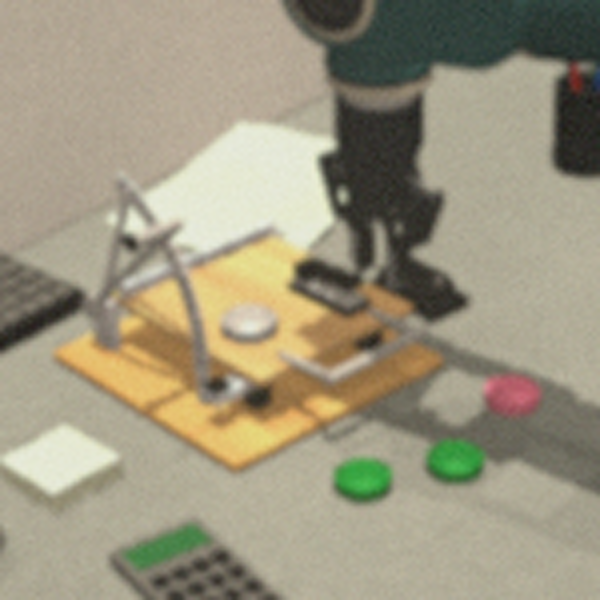

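The bar ends at (330,378) and (425,330) and the pin's middle near (155,234) agree with the fitted model to a few pixels, giving a pointer angle of about 0.78. Now I go down and grip.

```bash
python3 -m inch '40 0 0 0.02 0 0 0;40 0 0 0.02 0 0 0;40 0 0 0.01 0 0 0;40 0 0 0.01 0 0 0;40 0 0 0 0 0 0'; python3 -m inch '0 0 0 0 0 0 0;0 0 0 0 0 0 0;0 0 0 0 0 0 0;0 0 0 0 0 0 0' 40
```

```text
time: 4.7
position: [443.1, 52.6, 52.4]
eef_rot: [[0.126, 0.992, -0.001], [0.992, -0.126, -0.0], [-0.0, -0.001, -1.0]]
ft_force: [-0.0, -1.0, -0.2]
gripper_width: 34.3
finger_force: 0.0
time: 5.2
position: [443.4, 52.6, 53.2]
eef_rot: [[0.126, 0.992, 0.0], [0.992, -0.126, -0.0], [0.0, 0.0, -1.0]]
ft_force: [-0.4, -0.9, -0.2]
gripper_width: 0.1
finger_force: 0.0
```

```bash
python3 - <<'E'
from fit import *
p=grab_frame('side');t=grab_frame('top')
a=p['frame'][170:270,230:330,::-1];b=t['frame'][180:280,210:310,::-1]
a=np.hstack([cv2.resize(x,None,fx=4,fy=4,interpolation=2) for x in(a,b)])
cv2.imwrite('pics/s2.png',a)
q=np.load('q.npy');P=get_obs()['position'];print(P,(proj(p,P)-[230,170])*4,(proj(t,P)-[210,180])*4+[400,0])
for L in((-145,55,72),(-145,-55,72)): print((proj(p,S(q,L))-[230,170])*4,(proj(t,S(q,L))-[210,180])*4+[400,0])
E
```

```text
[443.38851481  52.64965928  53.06853691] [217.56126977 251.19665558] [583.94919964 283.23549653]
[172.98869997 255.30869926] [509.70672273 273.83138935]
[261.9288245  210.64756184] [660.00413992 289.70369061]
```

View pics/s2.png

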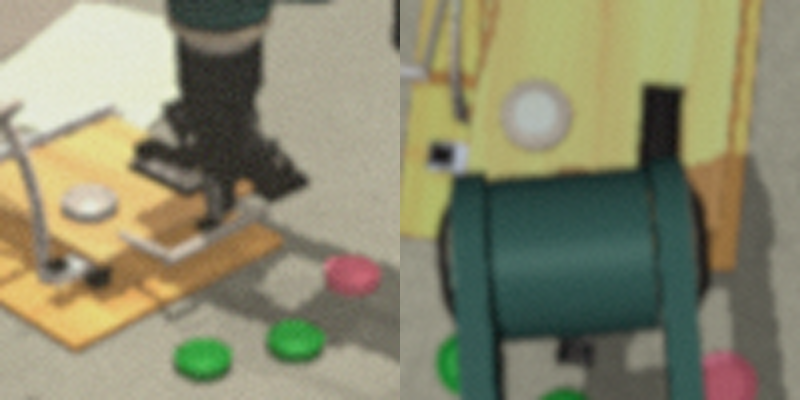

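The fingers shut on nothing. In the side half their tip shows near (208,228), with the bar running unbroken from (165,258) to (265,208) in front of it. I need a closer look.

```bash
python3 - <<'E'
from fit import *
fs=[grab_frame('side') for _ in range(6)]
p=fs[-1];m=np.mean([f['frame'].astype(float) for f in fs],0)
a=m[190:250,250:320,::-1];a=np.clip(255*(a/255)**.5,0,255).astype(np.uint8)
cv2.imwrite('pics/s3.png',cv2.resize(a,None,fx=10,fy=10,interpolation=2))
P=get_obs()['position'];k=lambda X:np.round((proj(p,X)-[250,190])*10)
q=np.load('q.npy')
for z in(53,72,90,110,130): print(z,k([P[0],P[1],z]))
print(k(S(q,(-145,55,72))),k(S(q,(-145,-55,72))),k(S(q,(-145,0,72))),k(S(q,(-95,95,65))),k(S(q,(-95,-95,65))),k(S(q,(-95,-95,55))))
print(get_obs()['ft_force'],get_obs()['gripper_width'])
E
```

```text
53 [344. 428.]
72 [344. 383.]
90 [343. 339.]
110 [343. 290.]
130 [343. 241.]
[232. 438.] [455. 327.] [346. 381.] [ 53. 444.] [436. 256.] [436. 279.]
[ 0.00145365 -0.97385158  0.05287556] -0.39131610222003205
```

View pics/s3.png

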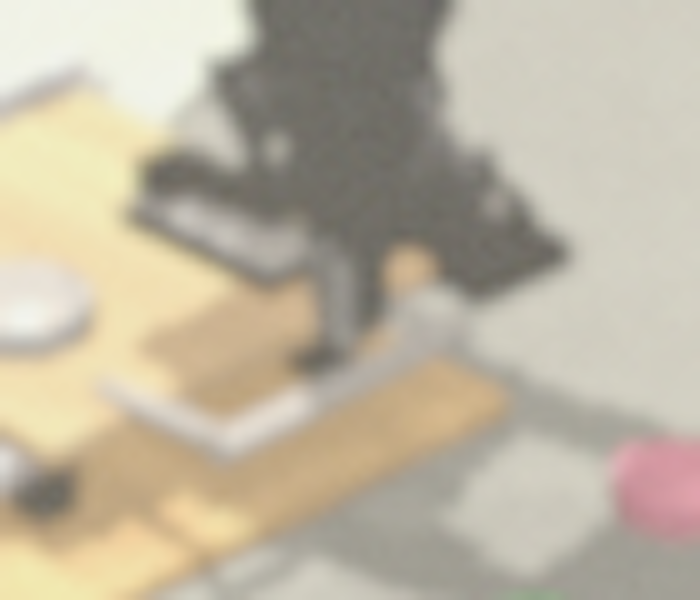

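```bash
cat > avg.py <<'E'
from fit import *
def avg(n,k=6):
    fs=[grab_frame(n) for _ in range(k)]; return fs[-1],np.mean([f['frame'].astype(float) for f in fs],0)
E
python3 -c "
from avg import *
np.save('a.npy',avg('side')[1])"
python3 -m inch '0 0 0 -0.03 0 0 0;0 0 0 -0.03 0 0 0;0 0 0 0 0 0 0'
python3 - <<'E'
from avg import *
p,b=avg('side');a=np.load('a.npy')
d=np.abs(a-b).sum(2)[205:240,274:294];print(np.round(d).astype(int))
P=get_obs()['position'];print(P,proj(p,P))
m=np.clip(255*(b/255)**.5,0,255).astype(np.uint8)[170:250,240:320,::-1]
cv2.imwrite('pics/s4.png',cv2.resize(m,None,fx=7,fy=7,interpolation=2)); print((proj(p,P)-[240,170])*7)
E
```

```text
time: 6.28
position: [444.4, 52.7, 115.3]
eef_rot: [[0.126, 0.992, 0.004], [0.992, -0.126, 0.0], [0.001, 0.003, -1.0]]
ft_force: [-0.0, -0.0, -0.1]
gripper_width: -0.1
finger_force: 0.0
[[194 296 270 211 260 316 273 170 107 113  98  52  13   2  43  79  98  62
   53  42]
 [139 240 274 266 305 345 302 197 118 103 100  49  21   7  15  20   7  23
   23  18]
 [ 66 139 197 252 300 335 310 225 133 104 112  61  23  15  19  12   1  14
   14   7]
 [ 10  39  92 142 189 230 242 231 170 138 123  80  41  32  16  17  12   9
    4  10]
 [  2  12   5  30  50  90 171 220 207 138  99  68  46  30  13  10   3   6
   12  10]
 [  7   3   3   8   3  42 135 224 212 128  80  44  19   4  14   7  13   8
   13  16]
 [  3   3   4   7  13  69 149 231 227 188 117  64  25   7   4   4   2   6
   16   2]
 [  2   1   2   2  22  81 164 229 255 225 212 160 112  76  32   7   9   3
    5  15]
 [  6   3   6   2   9  48 128 192 220 246 248 244 208 172 114  71  27   5
    2  11]
 [  9   4   3   5   4  16  67 110 142 206 245 260 248 233 199 128  57  14
    7  12]
 [  8   3   1   1   4   3  14  24  80 157 213 258 260 264 223 12
[... 1458 characters left out ...]
11   4]
 [  4   2   3   5   1   2   8   4   5   1   5   5   5  10   3   1   1   4
    6   5]
 [  1   2   2   5   5   3   3  10   2  10   4   4   4   3   4   6   7   7
    5   7]
 [  7   3   1   6   4   4   9   4   3   5   6   3   2   9   2   6   2   4
    3   5]
 [  3   8   2   2   3   2   8  12  13  13   4   6   1   8   5   4   7   2
    9   1]
 [  6   5   4   2   3   9  12   7  22  17  10   2   4   4   1   5   3   2
    2   8]
 [  5   3   7   4   7   9  14  22  22  17   8   6   7   3   5   7   7   4
    7  17]
 [ 41  17   2  12  12  10  23  14   8   9   4  10   4   3   3   3   9   5
   13  19]]
[442.99911721  52.61704822 112.1116329 ] [284.40596347 218.54617336]
[310.84174429 339.82321354]
```

View pics/s4.png

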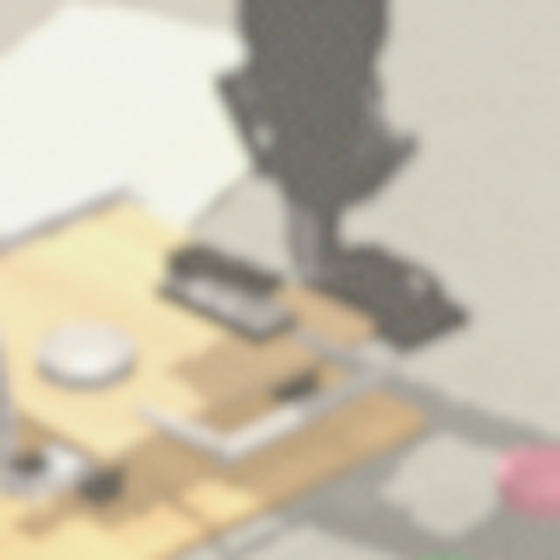

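```bash
python3 - <<'E'
from fit import *
p=grab_frame('side')
for z in (192,205,220,250): print(z,(proj(p,[286.6,610.9,z])-[180,170])*4)
for P in ([443,52.6,112],[443,52.6,130],[443,52.6,148],[443,52.6,185]): print(P,(proj(p,P)-[240,170])*7)
a=p['frame'][205:222,278:292].astype(int).mean(2).round().astype(int);print(a)
E
```

```text
192 [ 59.07984134 505.65351938]
205 [ 57.19955485 489.4649045 ]
220 [ 55.00656468 470.58401929]
250 [ 50.54357306 432.1592086 ]
[443, 52.6, 112] [310.86263688 340.00150064]
[443, 52.6, 130] [310.6995825  308.86712307]
[443, 52.6, 148] [310.53488968 277.41989584]
[443, 52.6, 185] [310.19110314 211.77566225]
[[165 159 143 101  86  80  85  63  54  51  59  72  75  75]
 [161 165 151 114  82  81  87  66  51  44  47  53  52  50]
 [149 157 148 120  88  82  87  69  54  49  48  49  48  54]
 [114 124 127 124 101  84  83  77  61  60  49  53  51  51]
 [ 63  81 107 120 107  92  83  74  64  61  56  52  49  48]
 [ 50  65  90 115 112  92  73  58  48  53  45  51  44  48]
 [ 65  83 104 126 122 106  90  76  59  47  45  45  49  45]
 [ 84 108 121 123 131 123 114  95  82  69  56  42  46  46]
 [106 119 124 128 131 131 129 126 117  99  87  68  56  51]
 [116 113 111 108 115 129 133 137 132 125 115 103  84  69]
 [117 102  86  83  95 118 130 134 133 131 128 122 114 105]
 [ 95  79  72  72 101 121 130 133 137 132 138 134 132 122]
 [ 73  73  81  94 112 123 129 130 129 130 133 137 131 118]
 [ 82  97 108 115 123 121 124 123 127 125 132 127 121 117]
 [112 120 125 128 128 123 123 119 121 124 125 120 118 131]
 [127 131 131 134 132 128 120 112 108 111 116 121 123 137]
 [133 132 132 126 125 118 114 106  98 105 109 109 116 126]]
```

The s4 crop shows the finger ending near (310,278), about 30 mm above the reported TCP at (311,340). That explains the empty grip. A TCP reading of about 22 would be safe in either case, because the base is only 12 high and the gripper body would be at 95, so I go lower in small steps and watch the force.

```bash
python3 -c "
import plant;print([n for n in dir(plant) if n[0]!='_']);print(getattr(plant,'hold_point_z',None))"
python3 -m inch '40 0 0 0 0 0 0;40 0 0 0.03 0 0 0;40 0 0 0.03 0 0 0;40 0 0 0 0 0 0'; python3 -m inch '40 0 0 0.005 0 0 0;40 0 0 0.005 0 0 0';python3 -m inch '40 0 0 0.005 0 0 0;40 0 0 0.005 0 0 0';python3 -m inch '40 0 0 0.005 0 0 0;40 0 0 0.004 0 0 0'
```

```text
['PlanningError', 'boxes_of', 'close_job', 'get_obs', 'grab_frame', 'hold_point_z', 'trace']
18.700000000000003
time: 7.12
position: [442.1, 52.6, 51.2]
eef_rot: [[0.126, 0.992, -0.004], [0.992, -0.126, -0.0], [-0.001, -0.004, -1.0]]
ft_force: [-0.7, 0.1, 0.7]
gripper_width: 34.5
finger_force: 0.0
time: 7.38
position: [444.0, 52.7, 43.9]
eef_rot: [[0.126, 0.992, 0.002], [0.992, -0.126, 0.0], [0.0, 0.002, -1.0]]
ft_force: [1.0, -0.2, -0.8]
gripper_width: 34.1
finger_force: 0.0
time: 7.62
position: [443.5, 52.6, 32.9]
eef_rot: [[0.126, 0.992, 0.0], [0.992, -0.126, 0.0], [0.0, 0.0, -1.0]]
ft_force: [-0.2, 0.2, -0.1]
gripper_width: 34.0
finger_force: 0.0
time: 7.88
position: [443.3, 52.6, 23.6]
eef_rot: [[0.126, 0.992, -0.0], [0.992, -0.126, -0.0], [-0.0, -0.0, -1.0]]
ft_force: [0.8, -0.6, 0.5]
gripper_width: 34.3
finger_force: 0.0
```

```bash
python3 -m inch '0 0 0 0 0 0 0;0 0 0 0 0 0 0;0 0 0 0 0 0 0' 40
```

```text
time: 8.25
position: [443.1, 52.6, 23.9]
eef_rot: [[0.126, 0.992, -0.001], [0.992, -0.126, -0.0], [-0.0, -0.001, -1.0]]
ft_force: [-4.4, 0.1, 0.4]
gripper_width: 10.2
finger_force: 39.0
```

Gripped: opening 10 mm, 39 N. Raising along the hinge arc now (tool y is the stand's +x).

```bash
python3 -m inch '0 0 0.0002 -0.0033 0 0 0;0 0 0.0002 -0.0033 0 0 0;0 0 0.0003 -0.0033 0 0 0;0 0 0.0003 -0.0033 0 0 0;0 0 0.0003 -0.0033 0 0 0;0 0 0.0004 -0.0033 0 0 0;0 0 0.0004 -0.0033 0 0 0;0 0 0.0004 -0.0033 0 0 0'
```

```text
time: 9.25
position: [445.5, 52.3, 50.4]
eef_rot: [[0.126, 0.992, -0.001], [0.992, -0.126, -0.0], [-0.0, -0.001, -1.0]]
ft_force: [-4.6, 1.5, -17.1]
gripper_width: 10.1
finger_force: 38.9
```

```bash
python3 -m inch '0 0 0.0005 -0.0033 0 0 0;0 0 0.0005 -0.0033 0 0 0;0 0 0.0006 -0.0033 0 0 0;0 0 0.0006 -0.0033 0 0 0;0 0 0.0006 -0.0032 0 0 0;0 0 0.0007 -0.0032 0 0 0;0 0 0.0007 -0.0032 0 0 0;0 0 0.0008 -0.0032 0 0 0'
cat > look.py <<'E'
from fit import *
q=np.load('q.npy');z=get_obs()['position'][2]
th=np.arcsin((z-23.9)/265)
for _ in range(3): th=np.arcsin((z-23.9+12*(1-np.cos(th)))/265)
def M(d,y,h): return S(q,sl(th,20+d,y,5+h))
def loc(p,uv,h): # pixel -> (d uphill of ledge, y) on plane h above the board face
    f=lambda v:proj(p,M(v[0],v[1],h))-uv
    return least_squares(f,[80,0]).x
print('theta',round(th,3))
for n in('top','side'):
    p=grab_frame(n);F=p['frame'].astype(int)
    for k,h in(('puck',14),('stapler',16)):
        for b in boxes_of(p,k)[:5]:
            v=loc(p,np.array(b['box'][:2]),h)
            if abs(v[1])<100 and -10<v[0]<200: print(n,k,np.round(v),np.round(b['box']),round(b['confidence'],2))
E
python3 look.py
```

```text
time: 10.25
position: [450.4, 51.7, 76.5]
eef_rot: [[0.126, 0.992, -0.001], [0.992, -0.126, -0.0], [-0.0, -0.001, -1.0]]
ft_force: [-8.2, 2.5, -15.4]
gripper_width: 10.2
finger_force: 38.9
theta 0.201
top puck [131.  48.] [244. 206.  15.  21.] 0.73
top stapler [124. -46.] [277. 207.  14.  21.] 0.59
```

```bash
cat > chk.py <<'E'
import sys
sys.argv=sys.argv
from fit import *
q=np.load('q.npy');z=get_obs()['position'][2]
th=np.arcsin((z-23.9)/265)
for _ in range(3): th=np.arcsin((z-23.9+12*(1-np.cos(th)))/265)
def loc(p,uv,h): return least_squares(lambda v:proj(p,S(q,sl(th,20+v[0],v[1],5+h)))-uv,[80,0]).x
r={}
for _ in range(4):
    p=grab_frame('top')
    for k,h in(('puck',14),('stapler',16)):
        for b in boxes_of(p,k)[:5]:
            v=loc(p,np.array(b['box'][:2]),h)
            if abs(v[1])<100 and -10<v[0]<200 and k not in r and (v[1]>0)==(k=='puck'): r[k]=np.round(v)
    if 'puck' in r: break
print('theta',round(th,3),r)
sys.exit(0 if 'puck' in r and r['puck'][0]>119 else 1)
E
I="python3 -m inch"
$I '0 0 0.0007 -0.0031 0 0 0;0 0 0.0008 -0.0031 0 0 0;0 0 0.0008 -0.0031 0 0 0;0 0 0.0008 -0.003 0 0 0;0 0 0.0008 -0.003 0 0 0;0 0 0 0 0 0 0' | sed -n '2p;4p' && python3 chk.py &&
$I '0 0 0.0004 -0.0013 0 0 0;0 0 0.0004 -0.0013 0 0 0;0 0 0 0 0 0 0;0 0 0 0 0 0 0' | sed -n '2p;4p' && python3 chk.py &&
$I '0 0 0.0004 -0.0013 0 0 0;0 0 0.0004 -0.0013 0 0 0;0 0 0 0 0 0 0;0 0 0 0 0 0 0' | sed -n '2p;4p' && python3 chk.py &&
$I '0 0 0.0004 -0.0013 0 0 0;0 0 0.0004 -0.0013 0 0 0;0 0 0 0 0 0 0;0 0 0 0 0 0 0' | sed -n '2p;4p' && python3 chk.py
```

```text
position: [454.7, 51.1, 92.3]
ft_force: [-6.7, 1.0, -10.8]
theta 0.262 {'puck': array([136.,  47.]), 'stapler': array([121., -39.])}
position: [455.4, 51.0, 94.5]
ft_force: [-5.6, 1.6, -14.8]
theta 0.271 {'puck': array([134.,  46.]), 'stapler': array([118., -42.])}
position: [456.2, 50.9, 97.1]
ft_force: [-5.4, -0.1, -14.6]
theta 0.282 {'stapler': array([121., -42.]), 'puck': array([135.,  50.])}
position: [457.1, 50.8, 99.8]
ft_force: [-6.2, 0.5, -13.9]
theta 0.293 {'puck': array([131.,  49.]), 'stapler': array([119., -40.])}
```

Steps of 0.01 rad, each held and checked.

```bash
I="python3 -m inch"
$I '0 0 0.0005 -0.0013 0 0 0;0 0 0.0004 -0.0013 0 0 0;0 0 0 0 0 0 0;0 0 0 0 0 0 0' | sed -n '4p' && python3 chk.py &&
$I '0 0 0.0005 -0.0013 0 0 0;0 0 0.0004 -0.0013 0 0 0;0 0 0 0 0 0 0;0 0 0 0 0 0 0' | sed -n '4p' && python3 chk.py &&
$I '0 0 0.0005 -0.0013 0 0 0;0 0 0.0004 -0.0013 0 0 0;0 0 0 0 0 0 0;0 0 0 0 0 0 0' | sed -n '4p' && python3 chk.py &&
$I '0 0 0.0005 -0.0013 0 0 0;0 0 0.0005 -0.0012 0 0 0;0 0 0 0 0 0 0;0 0 0 0 0 0 0' | sed -n '4p' && python3 chk.py &&
$I '0 0 0.0005 -0.0013 0 0 0;0 0 0.0005 -0.0012 0 0 0;0 0 0 0 0 0 0;0 0 0 0 0 0 0' | sed -n '4p' && python3 chk.py &&
$I '0 0 0.0005 -0.0013 0 0 0;0 0 0.0005 -0.0012 0 0 0;0 0 0 0 0 0 0;0 0 0 0 0 0 0' | sed -n '4p' && python3 chk.py &&
$I '0 0 0.0005 -0.0013 0 0 0;0 0 0.0005 -0.0012 0 0 0;0 0 0 0 0 0 0;0 0 0 0 0 0 0' | sed -n '4p' && python3 chk.py &&
$I '0 0 0.0005 -0.0013 0 0 0;0 0 0.0006 -0.0012 0 0 0;0 0 0 0 0 0 0;0 0 0 0 0 0 0' | sed -n '4p' && python3 chk.py
```

```text
ft_force: [-5.6, -0.4, -14.5]
theta 0.303 {'puck': array([137.,  51.]), 'stapler': array([125., -39.])}
ft_force: [-5.9, -0.4, -14.0]
theta 0.313 {'puck': array([133.,  45.]), 'stapler': array([114., -41.])}
ft_force: [-5.5, -0.5, -13.8]
theta 0.323 {'puck': array([137.,  49.]), 'stapler': array([120., -37.])}
ft_force: [-6.2, -0.5, -13.8]
theta 0.334 {'puck': array([135.,  47.]), 'stapler': array([121., -40.])}
ft_force: [-6.2, -1.3, -13.9]
theta 0.344 {'puck': array([140.,  49.]), 'stapler': array([120., -42.])}
ft_force: [-5.9, -0.5, -14.0]
theta 0.354 {'puck': array([137.,  48.]), 'stapler': array([115., -37.])}
ft_force: [-5.2, -1.4, -13.5]
theta 0.364 {'puck': array([133.,  51.]), 'stapler': array([119., -41.])}
ft_force: [-7.4, -0.3, -13.3]
theta 0.374 {'puck': array([135.,  52.]), 'stapler': array([118., -42.])}
```

```bash
I="python3 -m inch"
$I '0 0 0.0005 -0.0012 0 0 0;0 0 0.0006 -0.0012 0 0 0;0 0 0 0 0 0 0;0 0 0 0 0 0 0' | sed -n '1p;4p' && python3 chk.py &&
$I '0 0 0.0005 -0.0012 0 0 0;0 0 0.0006 -0.0012 0 0 0;0 0 0 0 0 0 0;0 0 0 0 0 0 0' | sed -n '4p' && python3 chk.py &&
$I '0 0 0.0006 -0.0012 0 0 0;0 0 0.0006 -0.0012 0 0 0;0 0 0 0 0 0 0;0 0 0 0 0 0 0' | sed -n '4p' && python3 chk.py &&
$I '0 0 0.0006 -0.0012 0 0 0;0 0 0.0006 -0.0012 0 0 0;0 0 0 0 0 0 0;0 0 0 0 0 0 0' | sed -n '4p' && python3 chk.py &&
$I '0 0 0.0006 -0.0012 0 0 0;0 0 0.0006 -0.0012 0 0 0;0 0 0 0 0 0 0;0 0 0 0 0 0 0' | sed -n '4p' && python3 chk.py
```

```text
time: 19.25
ft_force: [-7.6, -0.5, -12.9]
theta 0.384 {'puck': array([134.,  44.]), 'stapler': array([121., -39.])}
ft_force: [-8.5, -0.1, -12.9]
theta 0.394 {'puck': array([137.,  45.]), 'stapler': array([115., -33.])}
ft_force: [-8.7, -0.8, -12.8]
theta 0.404 {'puck': array([127.,  50.]), 'stapler': array([117., -41.])}
ft_force: [-10.5, -0.6, -12.9]
theta 0.414 {'puck': array([121.,  46.]), 'stapler': array([121., -39.])}
ft_force: [-11.0, 0.7, -11.6]
theta 0.425 {'puck': array([128.,  35.])}
```

```bash
python3 - <<'E'
from avg import *
t,a=avg('top',3);p,b=avg('side',3)
A=[cv2.resize(x.astype(np.uint8),None,fx=4,fy=4,interpolation=2) for x in(a[130:260,210:310,::-1],b[150:280,210:310,::-1])]
cv2.imwrite('pics/u1.png',np.hstack(A))
E
python3 chk.py
```

```text
theta 0.425 {'puck': array([92., 47.])}
```

View pics/u1.png

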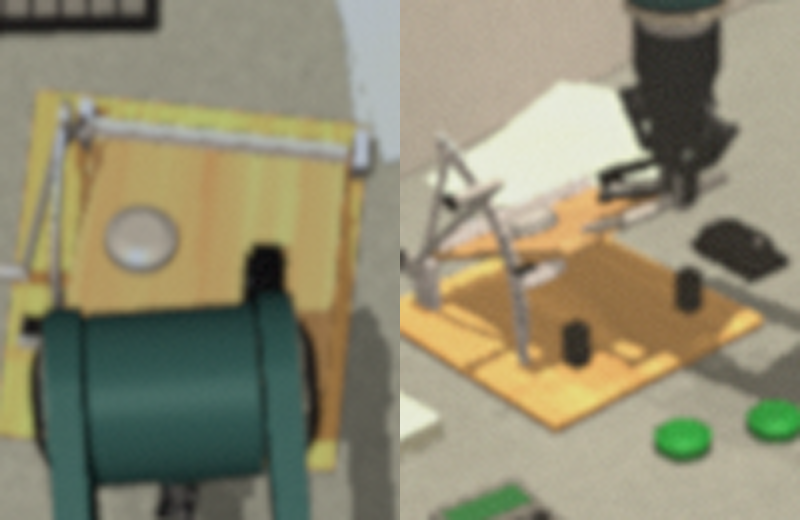

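The puck, at (142,238) in the top half, has moved downhill and is still sliding. I hold still.

```bash
python3 -m inch '0 0 0 0 0 0 0;0 0 0 0 0 0 0;0 0 0 0 0 0 0;0 0 0 0 0 0 0;0 0 0 0 0 0 0;0 0 0 0 0 0 0'|sed -n '1,2p'; python3 chk.py; python3 -m inch '0 0 0 0 0 0 0;0 0 0 0 0 0 0;0 0 0 0 0 0 0;0 0 0 0 0 0 0;0 0 0 0 0 0 0;0 0 0 0 0 0 0'|sed -n '1p;4p'; python3 chk.py;python3 chk.py
```

```text
time: 23.2
position: [470.2, 49.1, 132.0]
theta 0.425 {'puck': array([76., 50.]), 'stapler': array([118., -40.])}
time: 24.1
ft_force: [-10.6, -0.3, -10.5]
theta 0.425 {'puck': array([48., 51.])}
theta 0.425 {'puck': array([44., 47.]), 'stapler': array([122., -33.])}
```

```bash
python3 -m inch '0 0 0 0 0 0 0;0 0 0 0 0 0 0;0 0 0 0 0 0 0;0 0 0 0 0 0 0;0 0 0 0 0 0 0;0 0 0 0 0 0 0;0 0 0 0 0 0 0;0 0 0 0 0 0 0'|sed -n '1,2p'; python3 chk.py;python3 chk.py;python3 chk.py
```

```text
time: 25.4
position: [470.2, 49.2, 132.0]
theta 0.425 {'puck': array([39., 47.]), 'stapler': array([120., -38.])}
theta 0.425 {'puck': array([35., 47.])}
theta 0.425 {'puck': array([40., 51.]), 'stapler': array([117., -44.])}
```

```bash
cat > pk.py <<'E'
from avg import *
q=np.load('q.npy');th=.425
p,a=avg('top',3)
# ledge line in top picture & puck
for d in(0,26): print(d,proj(p,S(q,sl(th,20+d,48,5+(14 if d else 0)))))
for b in boxes_of(p,'puck'): print(np.round(b['box'],1),round(b['confidence'],2))
cv2.imwrite('pics/u2.png',cv2.resize(a[150:200,215:305,::-1].astype(np.uint8),None,fx=8,fy=8,interpolation=2))
np.save('a%d.npy'%int(get_obs()['time']*10),a)
E
python3 pk.py; python3 -m inch '0 0 0 0 0 0 0;0 0 0 0 0 0 0;0 0 0 0 0 0 0;0 0 0 0 0 0 0;0 0 0 0 0 0 0;0 0 0 0 0 0 0'|sed -n '1p'; python3 pk.py; python3 -c "
import numpy as np,glob
f=sorted(glob.glob('a2*.npy'));print(f);d=np.abs(np.load(f[-1])-np.load(f[-2])).sum(2)[150:200,225:265];print(d.max(),d.mean())"
```

```text
0 [249.23495932 165.29935617]
26 [248.26884208 169.5633532 ]
[247.9 172.2  13.8  18.3] 0.81
[294.9 276.3  12.   14.8] 0.71
[249.7 280.5  17.6   7.4] 0.59
[221.9 270.2   2.5  11. ] 0.4
time: 26.8
0 [249.23495932 165.29935617]
26 [248.26884208 169.5633532 ]
[248.6 173.6  12.2  14.2] 0.82
[291.9 275.4  10.7  20.9] 0.66
[249.9 280.   11.6  11. ] 0.53
[220.8 269.8   3.7  15.5] 0.43
['a260.npy', 'a270.npy']
10.000000000000014 2.427333333333333
```

View pics/u2.png

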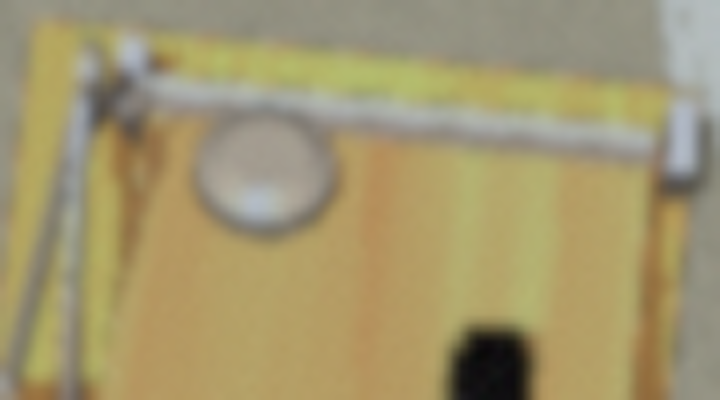

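The puck sits against the ledge at (265,170), with nothing moving between the two shots, and the stapler's end is still at (490,365). I let go and rise.

```bash
python3 -m inch '40 0 0 0 0 0 0;40 0 0 0 0 0 0;40 0 0 0 0 0 0;40 0 0 -0.01 0 0 0;40 0 0 -0.03 0 0 0;40 0 0 -0.04 0 0 0;40 0 0 -0.04 0 0 0;40 0 0 0 0 0 0'; python3 - <<'E'
from avg import *
q=np.load('q.npy')
t,a=avg('top',2);p,b=avg('side',3)
for n,P in(('t',t),('s',p)):
    for k in('pointer_pin','pointer','puck','stapler'): print(n,k,[(np.round(x['box'],1),round(x['confidence'],2)) for x in boxes_of(P,k)[:3]])
    for th in(.75,.8,.85): print(n,th,*[np.round(proj(P,S(q,sl(th,200,y,0))),1) for y in(124,145,168)])
    for th in(.40,.42,.44): print(n,th,'bar',np.round(proj(P,S(q,sl(th,265,59,12))),1),np.round(proj(P,S(q,sl(th,265,-59,12))),1))
A=[cv2.resize(x.astype(np.uint8),None,fx=5,fy=5,interpolation=2) for x in(a[150:270,200:280,::-1],b[150:270,205:285,::-1])]
cv2.imwrite('pics/u3.png',np.hstack(A))
E
```

```text
time: 28.0
position: [471.5, 49.2, 255.8]
eef_rot: [[0.126, 0.992, 0.005], [0.992, -0.126, 0.0], [0.001, 0.005, -1.0]]
ft_force: [-0.5, -0.3, -0.3]
gripper_width: 34.1
finger_force: 0.0
t pointer_pin [(array([213. , 178.6,  28.6,  46.5]), 0.48)]
t pointer [(array([207.4, 186.6,  24.7,  26.1]), 0.67), (array([261.4, 184.2,  67.8,  46.3]), 0.39)]
t puck [(array([246.8, 172.4,  15.7,  15.2]), 0.65), (array([294.8, 277.1,   7.9,  16.9]), 0.62), (array([248.9, 276.6,   7. ,   8.7]), 0.54)]
t stapler [(array([274. , 193.1,  12. ,   8.1]), 0.59)]
t 0.75 [214.4 199.5] [206.7 198.7] [198.3 197.8]
t 0.8 [214.5 196.5] [206.7 195.7] [198.3 194.8]
t 0.85 [214.5 193.4] [206.8 192.6] [198.3 191.7]
t 0.4 bar [234.9 236.7] [277.9 241.3]
t 0.42 bar [234.9 235.7] [278.  240.3]
t 0.44 bar [234.8 234.7] [278.1 239.3]
s pointer_pin [(array([223.3, 209.2,  28.2,  25.2]), 0.47)]
s pointer []
s puck [(array([318.4, 239.2,  15.1,  10.3]), 0.55), (array([282.2, 257.3,  12.7,  15.2]), 0.49), (array([232.1, 205.8,  12.2,   7.8]), 0.46)]
s stapler []
s 0.75 [234.6 197.5] [229.8 199.5] [224.5 201.7]
s 0.8 [233.2 195. ] [228.4 197. ] [223.1 199.2]
s 0.85 [231.7 192.6] [226.9 194.5] [221.6 196.7]
s 0.4 bar [266.8 206. ] [291.4 194.9]
s 0.42 bar [266.4 204.6] [290.9 193.5]
s 0.44 bar [265.9 203.1] [290.4 192.1]
```

View pics/u3.png

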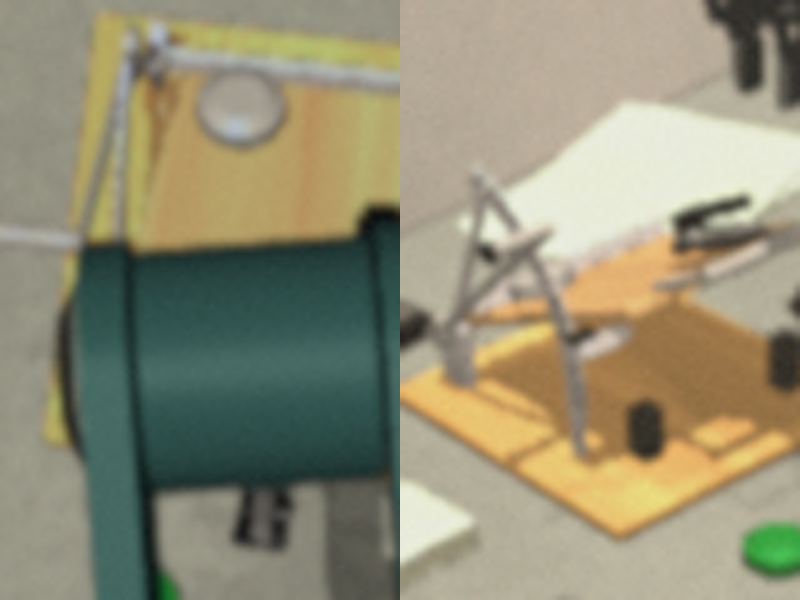

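Side half: pin cap at (488,250), arm end at (545,235). Top half: pin along row 238. That puts the pointer at about 0.775 and the pin at about (583,180,200). The puck is still on the ledge and the slope has stayed up. I move over the pin.

```bash
python3 -m inch '40 0.036 0.0238 0 0 0 0;40 0.036 0.0238 0 0 0 0;40 0.036 0.0238 0 0 0 0;40 0.036 0.0238 0 0 0 0;40 0 0 0 0 0 0;40 0 0 0 0 0 0'; python3 -m inch '40 0 0 0.03 0 0 0;40 0 0 0.03 0 0 0;40 0 0 0.02 0 0 0;40 0 0 0.01 0 0 0;40 0 0 0.01 0 0 0;40 0 0 0 0 0 0'
```

```text
time: 29.4
position: [582.9, 179.8, 251.6]
eef_rot: [[0.126, 0.992, -0.0], [0.992, -0.126, -0.0], [-0.0, -0.0, -1.0]]
ft_force: [-0.2, -0.9, -0.5]
gripper_width: 34.2
finger_force: 0.0
time: 30.15
position: [583.1, 179.9, 151.7]
eef_rot: [[0.126, 0.992, -0.0], [0.992, -0.126, -0.0], [-0.0, -0.0, -1.0]]
ft_force: [-0.2, -0.3, 0.2]
gripper_width: 33.9
finger_force: 0.0
```

```bash
python3 -m inch '0 0 0 0 0 0 0;0 0 0 0 0 0 0;0 0 0 0 0 0 0;0 0 0 0 0 0 0' 25; python3 - <<'E'
import numpy as np
for a,b in((.775,.6),(.6,.5),(.5,.47),(.47,.45),(.45,.43),(.43,.41)):
    print(a,b,'dy_tool',round(200*(np.cos(a)-np.cos(b)),2),'dz_tool',round(200*(np.sin(a)-np.sin(b)),2))
E
```

```text
time: 30.65
position: [583.2, 180.2, 152.1]
eef_rot: [[0.126, 0.992, 0.0], [0.992, -0.126, 0.0], [0.0, 0.0, -1.0]]
ft_force: [-0.7, 1.2, 1.3]
gripper_width: 11.0
finger_force: 25.2
0.775 0.6 dy_tool -22.18 dz_tool 27.01
0.6 0.5 dy_tool -10.45 dz_tool 17.04
0.5 0.47 dy_tool -2.8 dz_tool 5.31
0.47 0.45 dy_tool -1.78 dz_tool 3.58
0.45 0.43 dy_tool -1.7 dz_tool 3.62
0.43 0.41 dy_tool -1.63 dz_tool 3.65
```

```bash
python3 -m inch '0 0 -0.0032 0.0031 0 0 0;0 0 -0.003 0.0033 0 0 0;0 0 -0.0029 0.0033 0 0 0;0 0 -0.0028 0.0034 0 0 0;0 0 -0.0027 0.0034 0 0 0;0 0 -0.0026 0.0035 0 0 0;0 0 -0.0025 0.0035 0 0 0;0 0 -0.0025 0.0035 0 0 0;0 0 0 0 0 0 0'; python3 -m inch '0 0 -0.0023 0.0034 0 0 0;0 0 -0.0021 0.0034 0 0 0;0 0 -0.0021 0.0034 0 0 0;0 0 -0.002 0.0034 0 0 0;0 0 -0.002 0.0034 0 0 0;0 0 0 0 0 0 0'
```

```text
time: 31.78
position: [560.7, 182.9, 124.3]
eef_rot: [[0.126, 0.992, -0.001], [0.992, -0.126, -0.0], [-0.0, -0.001, -1.0]]
ft_force: [0.3, 3.0, -0.4]
gripper_width: 10.4
finger_force: 25.2
time: 32.52
position: [550.4, 184.1, 107.3]
eef_rot: [[0.126, 0.992, -0.001], [0.992, -0.126, -0.0], [-0.0, -0.001, -1.0]]
ft_force: [3.2, 3.3, -2.7]
gripper_width: 10.7
finger_force: 25.1
```

```bash
cat > fr.py <<'E'
from h import *
F=[];P=[]
for i in range(4):
    o=get_obs();F.append(o['ft_force']);P.append(o['position'])
    if i<3: grab_frame('side')
F=np.mean(F,0);P=np.mean(P,0)
th=np.arcsin((P[2]+48-60)/200);fx=F[0]*.992-F[1]*.126
print('th %.3f pos %s up-tang %.1f radial-out %.1f fz %.1f'%(th,np.round(P,1),fx*np.sin(th)+F[2]*np.cos(th),-fx*np.cos(th)+F[2]*np.sin(th),F[2]))
E
I="python3 -m inch"
python3 fr.py
$I '0 0 0.001 0.0005 0 0 0;0 0 -0.0009 0.0018 0 0 0;0 0 -0.0009 0.0018 0 0 0;0 0 0 0 0 0 0' >/dev/null;python3 fr.py
$I '0 0 -0.0009 0.0018 0 0 0;0 0 0 0 0 0 0' >/dev/null;python3 fr.py
$I '0 0 -0.0009 0.0018 0 0 0;0 0 0 0 0 0 0' >/dev/null;python3 fr.py
```

```text
th 0.497 pos [550.5 184.1 107.4] up-tang -1.3 radial-out -3.0 fz -2.5
th 0.478 pos [549.  184.5 104. ] up-tang -0.1 radial-out 9.8 fz 4.4
th 0.468 pos [548.2 184.6 102.2] up-tang 0.7 radial-out 10.4 fz 5.3
th 0.458 pos [547.3 184.7 100.4] up-tang 0.3 radial-out 9.6 fz 4.5
```

```bash
I="python3 -m inch"
$I '0 0 -0.0016 0.0016 0 0 0;0 0 0 0 0 0 0' >/dev/null;python3 fr.py
$I '0 0 -0.0008 0.0018 0 0 0;0 0 0 0 0 0 0' >/dev/null;python3 fr.py
$I '0 0 -0.0004 0.0009 0 0 0;0 0 0 0 0 0 0' >/dev/null;python3 fr.py
$I '0 0 -0.0004 0.0009 0 0 0;0 0 0 0 0 0 0' >/dev/null;python3 fr.py
```

```text
th 0.448 pos [546.4 184.8  98.6] up-tang 1.6 radial-out 5.4 fz 3.7
th 0.437 pos [545.5 184.9  96.7] up-tang 0.7 radial-out 6.3 fz 3.3
th 0.433 pos [545.1 184.9  95.9] up-tang 1.6 radial-out 5.8 fz 3.9
th 0.428 pos [544.7 185.   95. ] up-tang 1.0 radial-out 5.7 fz 3.3
```

```bash
I="python3 -m inch"
for k in 1; do $I '0 0 -0.0003 0.0006 0 0 0;0 0 0 0 0 0 0' >/dev/null;python3 fr.py;done
$I '0 0 -0.0003 0.0006 0 0 0;0 0 0 0 0 0 0' >/dev/null;python3 fr.py
$I '0 0 -0.0003 0.0006 0 0 0;0 0 0 0 0 0 0' >/dev/null;python3 fr.py
```

```text
th 0.425 pos [544.4 185.   94.4] up-tang 1.4 radial-out 5.9 fz 3.7
th 0.421 pos [544.2 185.   93.8] up-tang 1.5 radial-out 5.5 fz 3.7
th 0.418 pos [543.9 185.1  93.2] up-tang 1.2 radial-out 5.3 fz 3.3
```

```bash
I="python3 -m inch"
$I '0 0 -0.0003 0.0006 0 0 0;0 0 0 0 0 0 0' >/dev/null;python3 fr.py
$I '0 0 -0.0003 0.0006 0 0 0;0 0 0 0 0 0 0' >/dev/null;python3 fr.py
$I '0 0 -0.0003 0.0006 0 0 0;0 0 0 0 0 0 0' >/dev/null;python3 fr.py
```

```text
th 0.415 pos [543.6 185.1  92.6] up-tang 2.2 radial-out 5.3 fz 4.1
th 0.411 pos [543.4 185.1  92. ] up-tang 1.4 radial-out 5.2 fz 3.4
th 0.408 pos [543.1 185.2  91.3] up-tang 1.8 radial-out 5.6 fz 3.8
```

```bash
I="python3 -m inch"
$I '0 0 -0.0003 0.0006 0 0 0;0 0 0 0 0 0 0' >/dev/null;python3 fr.py
$I '0 0 -0.0002 0.0006 0 0 0;0 0 0 0 0 0 0' >/dev/null;python3 fr.py
```

```text
th 0.405 pos [542.9 185.2  90.8] up-tang 2.7 radial-out 5.0 fz 4.4
th 0.403 pos [542.7 185.2  90.4] up-tang 3.4 radial-out 6.1 fz 5.5
```

```bash
I="python3 -m inch"
$I '0 0 -0.0002 0.0004 0 0 0;0 0 0 0 0 0 0' >/dev/null;python3 fr.py;python3 fr.py
python3 -c "
from h import *
print(get_obs()['time'])"
```

```text
th 0.401 pos [542.6 185.3  90.1] up-tang 5.1 radial-out 6.5 fz 7.2
th 0.401 pos [542.6 185.3  90.1] up-tang 4.7 radial-out 7.0 fz 7.1
39.475
```

Contact is clear: tangential force rose from 1.5 to about 5 N, so roughly 4 N on the lug. One small step more, then I let go and rise straight up.

```bash
I="python3 -m inch"
$I '0 0 -0.0001 0.0002 0 0 0;0 0 0 0 0 0 0' >/dev/null;python3 fr.py
$I '40 0 0 0 0 0 0;40 0 0 0 0 0 0;40 0 0 0 0 0 0;40 0 0 0 0 0 0' ; $I '40 0 0 -0.01 0 0 0;40 0 0 -0.03 0 0 0;40 0 0 -0.04 0 0 0;40 0 0 -0.04 0 0 0;40 0 0 -0.04 0 0 0;40 0 0 0 0 0 0'
python3 - <<'E'
from avg import *
q=np.load('q.npy');p,b=avg('side',3);t,a=avg('top',2)
for n,P in(('s',p),('t',t)):
    for k in('pointer_pin','puck','stapler'): print(n,k,[(np.round(x['box'],1),round(x['confidence'],2)) for x in boxes_of(P,k)[:4]])
g=b.mean(2).round().astype(int)
for th in(.38,.41,.44): print(th,*[np.round(proj(p,S(q,sl(th,200,y,0))),1) for y in(122,168)],'bar',np.round(proj(p,S(q,sl(th,265,59,12))),1),np.round(proj(p,S(q,sl(th,265,-59,12))),1))
print('cols 228-246, rows 202-226');print(g[202:226,228:247])
print('bar cols 258-298 rows 190-212');print(g[190:212,262:298:2])
E
```

```text
th 0.401 pos [542.6 185.3  90. ] up-tang 5.6 radial-out 6.3 fz 7.6
time: 40.38
position: [542.4, 185.1, 89.4]
eef_rot: [[0.126, 0.992, -0.0], [0.992, -0.126, -0.0], [-0.0, -0.0, -1.0]]
ft_force: [-0.0, -0.0, 0.2]
gripper_width: 34.4
finger_force: 0.0
time: 41.12
position: [543.2, 185.4, 253.7]
eef_rot: [[0.126, 0.992, 0.005], [0.992, -0.126, 0.002], [0.002, 0.005, -1.0]]
ft_force: [0.9, 0.9, -1.2]
gripper_width: 34.2
finger_force: 0.0
s pointer_pin [(array([182.8, 304.9,  40.7,  30.1]), 0.17)]
s puck [(array([280.9, 258.6,  14.3,  14.4]), 0.64), (array([319.6, 240.6,  14.7,  14.9]), 0.63), (array([233.3, 206. ,   9.7,   2.8]), 0.61)]
s stapler [(array([268.8, 194.1,  21.1,  13.6]), 0.56)]
t pointer_pin []
t puck [(array([248. , 170.9,  14.8,  15.9]), 0.77), (array([289.5, 275.1,  20.3,  19.9]), 0.76), (array([252.9, 284.9,  15.9,  17.7]), 0.45)]
t stapler [(array([276.4, 204.1,  15. ,  27.7]), 0.53)]
0.38 [243.2 217. ] [232.8 221.7] bar [267.3 207.5] [291.8 196.3]
0.41 [242.7 215.4] [232.3 220.1] bar [266.6 205.3] [291.1 194.2]
0.44 [242.1 213.8] [231.8 218.4] bar [265.9 203.1] [290.
[... 2961 characters left out ...]
171 168 171 171 171 169]
 [133 125 162 183 168 132 135 154 166 171 167 171 170 167 160 163 166 170]
 [148 133 162 173 148 136 156 167 169 168 169 170 165 148 128 123 138 164]
 [145 126 143 151 150 156 167 169 171 170 172 168 143 110  81  75  96 143]
 [132 125 133 150 163 169 171 168 170 170 173 159 108  74  55  53  61 103]
 [136 141 148 168 170 171 170 168 170 172 172 138  72  55  51  52  51  68]
 [155 162 164 173 173 170 170 172 172 173 166 115  57  53  53  51  53  53]
 [162 171 174 173 169 172 171 174 174 169 152  90  51  50  52  52  52  50]
 [151 165 173 173 173 173 170 172 172 168 133  64  48  54  55  52  50  54]
 [126 145 163 174 174 177 173 171 171 170 131  59  51  48  50  52  51  54]]
```

The pin's cap at (231,220) is where it should be for about 0.41 rad. The puck is on the ledge, the stapler is still up the slope, and the bar is unmoved. Handing in.

```bash
python3 -c "
from plant import *
print(close_job())"
```

```text
the job is handed in; nothing more can be done
None
```

The job is handed in: I raised the slope to about 0.42 rad, where the paperweight slid to the ledge and the stapler stayed put, then brought the pointer down to rest on the lug with about 4–5 N and let go; the verdict was not returned.

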